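Centre the rubber lifting pad on the bottle jack

TASK

The heavy rubber lifting pad lies off-centre on the small toothed saddle of the bottle jack and would tip off under a load. Nudge it sideways with light fingertip taps until it sits centred over the saddle, flat and steady. Do not pinch, lift, tip or knock it off, and leave the other things on the shelf where they are.

Things in the scene. Friction and masses are not known exactly. Their poses are not given: they have to be found in the camera images.
- pad: loose lifting pad: solid black rubber disc, 95 mm in diameter, 30 mm thick, with a steel backing plate below, ribs and one wide groove on top; 320 to 500 g. Origin at the centre of its underside, z up. It rests by its weight alone on the saddle's teeth, underside 190 mm and top 220 mm above the shelf, and overhangs the saddle. It starts 10 to 17 mm off centre, in any direction
- pad_top (a point): centre of the pad's top face, 30 mm above its origin. The pad tips off if its centre is over 20 mm from the saddle's, or if its rim is pressed down or dragged up. Pushed level on its side, at half its thickness or lower, it slides flat (2 to 7 N) and stops when the push stops; contact faster than about 60 mm/s is a hard knock. Free air below its rim for 45 mm
- saddle: the jack's fixed round steel saddle, 50 mm in diameter, with 12 blunt teeth on a 43 mm circle. Origin at its centre, level with the tooth tips, 190 mm above the shelf: where the pad's origin should be. Hidden from above by the pad, seen from the side. Its turn about the vertical does not matter
- jack: grey bottle jack, fixed. Origin on the shelf, on the vertical axis of ram and saddle. Base plate 18 mm high: in the jack's x from -93 to +57 mm of that axis, in y 57.5 mm either side. Round body, coaxial, 84 mm in diameter, up to 125 mm; hexagonal cap to 143 mm; ram 36 mm in diameter. Pump and handle socket reach 121 mm out on its -x side, up to 110 mm high
- tray: bystander: open stainless steel tray 150 by 200 mm, 28 mm high, holding five loose acorn lug nuts; origin at the centre of its underside
- socket_rail: bystander: orange plastic rail 36 by 240 mm with six steel sockets, 50 mm high over all; origin at the centre of its underside, long axis y
- extension_bar: bystander: chrome extension bar 260 mm long, 23 mm thick, lying along its own x; origin at about its middle, on the shelf
- valve_cup: bystander: blue cup 68 mm in diameter, 55 mm high, with valve caps in it; origin at the centre of its underside
Mind the look-alikes: they are no part of the job. There is more than one size of the pad; the one meant has the size given above.

How it is judged:
At the end, for the whole second after the job is handed in: the pad lies flat and at rest on the saddle (tilt under 0.05 rad, height within 3 mm) with its centre within 6 mm of the saddle's centre; tray, socket rail, extension bar and cup are within 15 mm of where they were (horizontal distance between pad and saddle below 0.006 m and z of pad in the frame of saddle between -0.003 and 0.003 m and angle between pad's own z axis and vertical below 0.05 rad and linear speed of pad below 0.01 m/s and angular speed of pad below 0.1 rad/s and distance of each of tray, socket_rail, extension_bar, valve_cup from where it was at the start of the episode below 0.015 m); the robot touches nothing.
It fails at once if the pad is lifted off the saddle (more than 8 mm) (z of pad in the frame of saddle above 0.008 m).
It fails at once if the pad is tipped (more than 0.2 rad) (angle between pad's own z axis and vertical above 0.2 rad).
It fails at once if the pad drops off the saddle (z of pad in the frame of saddle below -0.012 m).
It fails at once if the pad is struck, squeezed or pressed hard (more than 15 N) (contact force between any of the fingers, the arm and pad above 15 N).
It fails at once if the tray, socket rail, extension bar or cup is pushed aside (more than 15 mm) (distance of any of tray, socket_rail, extension_bar, valve_cup from where it was at the start of the episode above 0.015 m).
It also fails if it takes over 64 s, if anything falls off the work surface, if the arm or the gripper's body presses on something with over 40 N, if the wrist force passes 120 N, or if a joint passes its speed limit or range.

ROBOT

A 6-joint arm with a two-finger parallel gripper is mounted at the origin on the work surface. World frame = base frame: x ahead of the robot, y to its left, z up, the work surface at z = 0. Lengths are in m, angles in rad, forces in N, time in s.
With the tool pointing down it reaches from about 0.375 to 0.9 m from the base axis. Payload 3.1 kg.
Tool frame: the origin (TCP) lies midway between the tips of the shut fingers; the grasp point (between the pads) lies 19 mm behind it; x points along the fingers, y is the direction in which the jaws open and shut, and the axes are right-handed (so a half turn about x gives the same grasp; the last joint's range is limited). The gripper opens to 87 mm and grips with 3 to 60 N. Pads are 19 mm wide; open, the fingers measure 117 mm over their backs; the gripper's body (75 mm by 190 mm) begins 51 mm behind the grasp point.
Start: joints at [-1.47, 0.527, 1.433, -0, 1.181, -0.178], TCP at [0.172, -0.601, 0.223] pointing down, gripper open.
Joint ranges: [-3.08, 3.08], [-0.75, 2.2], [0.22, 2.44], [-1.43, 4.57], [0, 2.65], [-2.85, 2.85]. Speed limits (rad/s): [2.79, 2.79, 3.14, 3.14, 3.14, 3.14].

INTERFACE

Orientations are given as a unit quaternion [x, y, z, w].
In Python, from rig import get_obs, imaging, robot gives the robot as it stands.
- The arm moves only by the shell command python3 -m inch 'ROWS' [FORCE]. ROWS is JSON, a list of rows, each a list of 3 entries, a list of its own where there are three numbers: the finger opening in mm, from 0 to 87, then the shift along the tool's x, y, z in mm, then the turn, a rotation vector about the tool's x, y, z in degrees. In form: [[grip, [dx, dy, dz], [wx, wy, wz]], ...]. A call has 1 to 12 rows; each row shifts and turns the pose as measured when the row begins, along the tool's axes as they then stand; what a row does not reach is not made up. A row lasts 1/8 s, in which the tool goes at most 62.5 mm and 10.7 degrees, less where a joint would pass 70% of its speed; a pose out of reach is approached as far as the arm can. A call with a gripper value outside its range is refused whole. The fingers move at their own pace and stop on an object; FORCE is the grip in N (left out, the last holds). Time passes only in rows, so rows that do not move let the fingers close. It gives the time, the measured TCP pose, the force and the opening at its end, in the units of the state.
- get_obs(): the state, without advancing time (a new reading comes with each control period).
- imaging.camera(name): name is "side" or "top"; returns the picture (400x640x3 uint8, red, green, blue); there is no depth.
- imaging.camera_params(name): a dict with "camera_matrix" (3x3 intrinsics, pixels), "k1" (the pictures are not rectified: a ray, as slopes to the right and down, at radius r is drawn at 1 + k1 r^2 times it, then the intrinsics apply), "xyz" and "rotation" of the camera in the world. Camera axes: x right, y down, z forward; pixel columns grow to the right and rows downward; lengths in m; the calibration is good to about 2 mm. A picture is of the moment at which its call begins. camera_params takes no time and is no camera call.
- robot.hand_in(): hands the job in, once; it reports no verdict.
Trained networks look in the newest picture that a camera, given by its name, has taken for a name from the list of things; names that differ only in an ending like _2 or _b are one class to them, and where a whole thing is asked for, a point or a joint stands for the part that bears it (a point fixed in the world has none). Each returns a list of dicts, best first, with "confidence" (0 to 1); they miss things now and then, are a little off and sometimes report something else, mostly with a low value. They report only what shows in the picture. A call takes as long as a camera call. They do not tell look-alikes from the thing itself.
- imaging.cut_out(camera, target): "pixels" (400x640 bool, what is visible of it) and "box" ([centre column, centre row, width, height] in pixels, round what is visible of it).
- imaging.tip_of(camera, target): "pixel" ([column, row] in pixels: a listed point, or the origin of a listed thing).
The state is a dict: "time": time; "q": joint angles; "joint_velocities": joint speeds; "joint_torque": joint torques, N m; "position": TCP position; "tool_rot": TCP orientation; "ft_force": force on the tool from outside, world axes, zero at the start; "moment": the same for the moment, N m; "grip_width": finger opening in m.
Only numpy, scipy, OpenCV 4.12 (cv2) and the standard library are available. Lean on these libraries where they do the work, as an engineer would, in place of code of your own. Each camera call takes 0.05 s, during which the arm holds its last target. There are 200 camera calls.

## Working session

There is one attempt and no reset: what is moved stays moved. The work goes in short steps, Python scripts to look and compute and a shell command to move; the robot and the scene stay as the last step left them, time stands still between calls to the robot, and variables do not carry over. Pictures are saved under pics/ and viewed, about 8 in all and at most 12, crops included, and the job is handed in when it is done.

```bash
mkdir -p pics; ls
python3 - <<'E'
from rig import get_obs, imaging, robot
import cv2,numpy as np
o=get_obs();print(o['time'],o['position'],o['tool_rot'],o['ft_force'],o['grip_width'])
for c in ['side','top']:
    p=imaging.camera_params(c);print(c,p)
    im=imaging.camera(c);cv2.imwrite(f'pics/{c}0.png',im[:,:,::-1])
    for t in ['pad','saddle','jack','pad_top']:
        for d in imaging.cut_out(c,t)[:3]: print(c,t,round(d['confidence'],2),np.round(d['box'],1))
        for d in imaging.tip_of(c,t)[:3]: print('   tip',round(d['confidence'],2),np.round(d['pixel'],1))
E
```

```text
pics
0.0 [ 0.17194563 -0.60009844  0.22154664] [ 0.70026808  0.09904438 -0.70022382  0.09747529] [-0.12808264 -0.0489351  -0.35403708] 0.08661660639391248
side {'camera_matrix': array([[366.67833501,   0.        , 318.01790884],
       [  0.        , 366.67833501, 203.90438542],
       [  0.        ,   0.        ,   1.        ]]), 'k1': 0.00928963570610389, 'xyz': array([0.16081306, 0.69307045, 0.94509053]), 'rotation': array([-0.22310258,  0.89233192, -0.38082009,  0.09457825])}
side pad 0.88 [236.7 269.3  47.8  43.6]
side pad 0.77 [331.9 215.6  39.5  34.1]
side pad 0.65 [300.6 211.9  34.1  28.9]
   tip 0.98 [235.8 273.6]
   tip 0.94 [334.4 220.2]
   tip 0.9 [297.4 215.4]
side saddle 0.61 [301.9 210.   36.9  24.8]
side jack 0.7 [307.9 250.   59.5  60.4]
   tip 0.6 [299.  254.8]
side pad_top 0.89 [239.8 265.4  42.2  36.7]
side pad_top 0.62 [300.8 208.9  33.7  25.5]
   tip 0.84 [237.9 260.3]
   tip 0.6 [299.1 205.6]
top {'camera_matrix': array([[375.83879654,   0.        , 318.42751235],
       [  0.        , 375.83879654, 198.5136421 ],
       [  0.        ,   0.        ,   1.        ]]), 'k1': -0.016325203621264214, 'xyz': array([ 0.48519342, -0.02785888,  1.14940987]), 'rotation': array([-0.69746144,  0.71586558, -0.01112858,  0.03098654])}
top pad 0.94 [293.9 193.3  38.4  35.4]
top pad 0.66 [251.7 151.6  51.2  42.1]
   tip 0.91 [360.4 205. ]
   tip 0.9 [293.8 193.8]
   tip 0.68 [251.4 150.2]
top jack 0.93 [299.1 207.7  42.   63.8]
   tip 0.63 [297.5 195.9]
top pad_top 0.8 [297.4 191.9  39.5  35.9]
top pad_top 0.77 [363.5 205.8  44.4  43.3]
top pad_top 0.74 [253.8 152.3  43.7  43.8]
   tip 0.97 [363.6 204. ]
   tip 0.96 [254.  150.9]
   tip 0.59 [293.5 193.4]
```

Run:
```python
import cv2,numpy as np
s=cv2.imread('pics/side0.png');t=cv2.imread('pics/top0.png')
a=cv2.resize(s[150:330,180:430],(800,576),interpolation=cv2.INTER_CUBIC)
b=cv2.resize(t[100:280,190:440],(800,576),interpolation=cv2.INTER_CUBIC)
cv2.imwrite('pics/sc.png',a);cv2.imwrite('pics/tc.png',b)
```

```text
(no output)
```

View pics/side0.png

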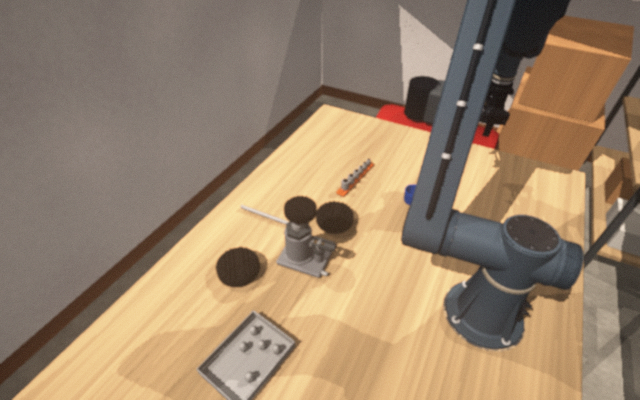

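View pics/sc.png

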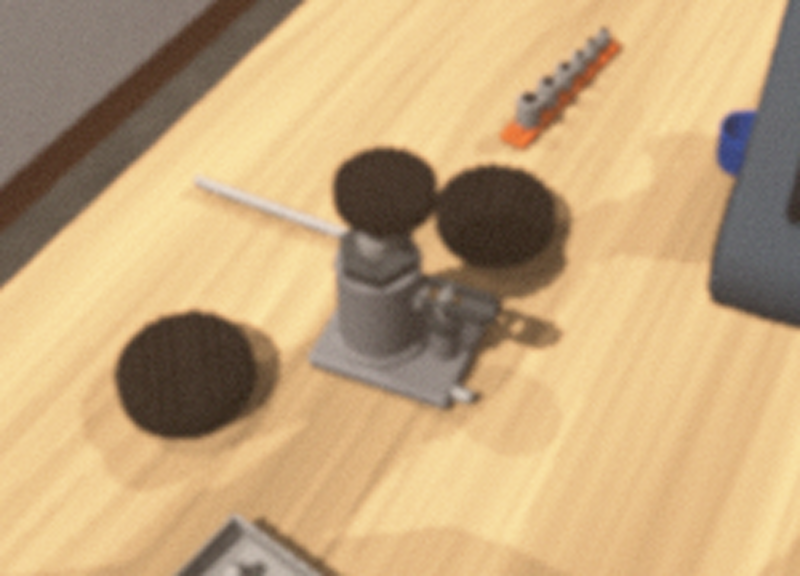

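View pics/tc.png

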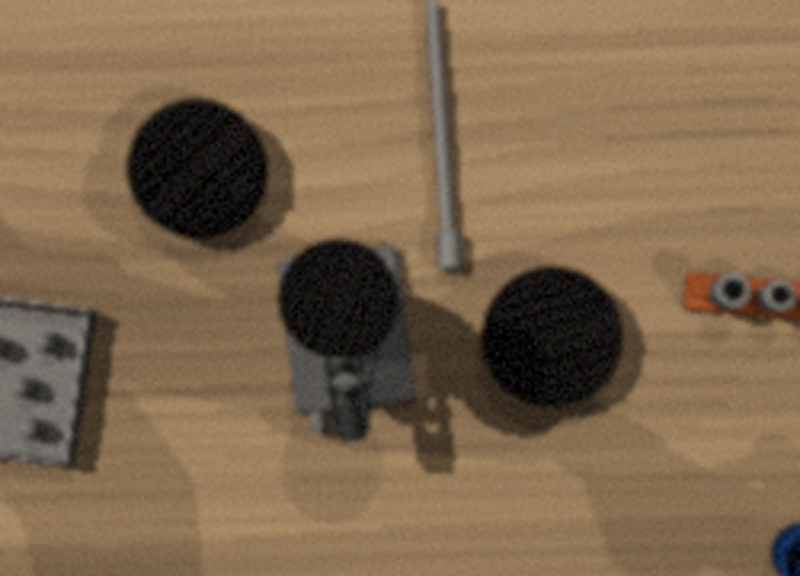

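Candidates in the top picture are black discs at (296,193) on the jack, (252,151) lying on the shelf and (363,205) lying on the shelf. The one at (296,193) is the pad: it sits on the jack, and the crops show it as the smaller disc. I'll fit pad and jack silhouettes in each camera, so calibration errors cancel in the difference.

```bash
cat > h.py <<'E'
import numpy as np, cv2
from rig import get_obs, imaging, robot
from scipy.spatial.transform import Rotation as R
from scipy.optimize import minimize
S=4
def proj(c,P):
    p=imaging.camera_params(c); X=(np.atleast_2d(P)-p['xyz'])@R.from_quat(p['rotation']).as_matrix()
    u=X[:,:2]/X[:,2:]; u=u*(1+p['k1']*(u**2).sum(1,keepdims=True)); K=p['camera_matrix']
    return u@K[:2,:2].T+K[:2,2]
def ray(c,px,z):
    p=imaging.camera_params(c)
    f=lambda q: ((proj(c,[q[0],q[1],z])[0]-px)**2).sum()
    return minimize(f,[0.5,0.0],method='Nelder-Mead',options=dict(xatol=1e-5,fatol=1e-6)).x
def grab(c,n=4): return np.mean([imaging.camera(c).astype(float) for _ in range(n)],0)
def cyl(r,z0,z1,x=0,y=0):
    a=np.linspace(0,2*np.pi,60)
    return np.array([[x+r*np.cos(t),y+r*np.sin(t),z] for t in a for z in (z0,z1)])
def box(x0,x1,y0,y1,z0,z1): return np.array([[x,y,z] for x in(x0,x1) for y in(y0,y1) for z in(z0,z1)])
def render(c,parts,q,win,sig=0.8):
    x0,y0,x1,y1=win; M=np.zeros(((y1-y0)*S,(x1-x0)*S),np.uint8)
    Rz=R.from_euler('z',q[2]).as_matrix()
    for P in parts:
        u=proj(c,P@Rz.T+[q[0],q[1],0]); u=((u-[x0,y0]+0.5)*S-0.5)
        h=cv2.convexHull(u.astype(np.float32))[:,0]
        cv2.fillPoly(M,[np.round(h*256).astype(np.int32)],255,shift=8)
    M=cv2.GaussianBlur(M.astype(float)/255,(0,0),sig*S)
    return cv2.resize(M,None,fx=1/S,fy=1/S,interpolation=cv2.INTER_AREA)
def fit(c,img,parts,dont,q0,win,yaw=True):
    x0,y0,x1,y1=win; I=img[y0:y1,x0:x1]
    def cost(v,ret=False):
        q=[v[0]/1e3,v[1]/1e3,v[2]/50 if yaw else q0[2]]
        m=render(c,parts,q,win); w=np.ones_like(m)
        if dont is not None: w=dont(q)
        A=np.stack([m.ravel(),np.ones(m.size)],1); W=np.sqrt(w.ravel())
        k,*_=np.linalg.lstsq(A*W[:,None],I.ravel()*W,rcond=None)
        r=(A@k-I.ravel())*W
        return (r@r)/w.sum()/I[w>0.5].var()
    best=None
    for d in ((0,0,0),(8,-8,3),(-8,8,-3)):
        v0=np.array([q0[0]*1e3,q0[1]*1e3,q0[2]*50])+d; n=3 if yaw else 2
        sx=np.vstack([v0[:n]]+[v0[:n]+6*np.eye(n)[i] for i in range(n)])
        r=minimize(cost,v0[:n],method='Nelder-Mead',options=dict(initial_simplex=sx,xatol=.05,fatol=1e-7))
        if best is None or r.fun<best.fun: best=r
    v=best.x; return [v[0]/1e3,v[1]/1e3,v[2]/50 if yaw else q0[2]],best.fun
PADC=[cyl(.0475,.19,.22)]
JACK=[box(-.093,.057,-.0575,.0575,0,.018),cyl(.042,.018,.125)]
PUMP=[box(-.121,-.03,-.06,.06,.018,.110),box(-.13,-.085,-.07,.07,0,.11),cyl(.045,.118,.23)]
def chroma(im): return (im[...,0]-im[...,2])/(im.sum(2)+30)
def win(c,x,y,m=12,r=.12):
    u=np.vstack([proj(c,cyl(r,0,.22,x,y))]); a=np.floor(u.min(0)-m).astype(int); b=np.ceil(u.max(0)+m).astype(int)
    return a[0],a[1],b[0],b[1]
E
cat > m0.py <<'E'
from h import *
np.set_printoptions(precision=4,suppress=True)
g=ray('top',[296.5,193],.22); print('pad guess',g)
res={}
for c in ('top','side'):
    im=grab(c); np.save(f'{c}0.npy',im)
    lum=im.sum(2)
    u=proj(c,cyl(.0475,.19,.22,*g)); a=np.floor(u.min(0)-5).astype(int); b=np.ceil(u.max(0)+5).astype(int)
    # pad: black; grey jack treated by capping luminance
    L=np.minimum(lum,np.percentile(lum[a[1]:b[1],a[0]:b[0]],60))
    p,e=fit(c,L,PADC,None,[g[0],g[1],0],(a[0],a[1],b[0],b[1]),False)
    W=win(c,*p[:2],m=4,r=.10)
    padm=None
    def dont(q,c=c,p=p,W=W):
        d=np.maximum(render(c,[cyl(.051,.18,.23)],[p[0],p[1],0],W,1.2),render(c,PUMP,q,W,1.2))
        return (d<.05).astype(float)+1e-9
    # mask look-alikes (black): low luminance far away -> ignore
    C=np.clip(chroma(im),0,.15)
    js=[]
    for y0 in (0,):
        j,f=fit(c,C,JACK,dont,[p[0],p[1],0.0],W)
        js.append((f,j))
    f,j=min(js)
    print(c,'pad',np.array(p),e,'jack',np.array(j),f,'off mm',1e3*(np.array(p[:2])-j[:2]))
    vis=cv2.resize(im[W[1]:W[3],W[0]:W[2]].astype(np.uint8),None,fx=5,fy=5,interpolation=cv2.INTER_CUBIC)
    for P,q,col in [(x,j,(0,255,0)) for x in JACK]+[(PADC[0],p,(255,0,0))]:
        Rz=R.from_euler('z',q[2]).as_matrix(); uu=(proj(c,P@Rz.T+[q[0],q[1],0])-[W[0],W[1]]+.5)*5
        cv2.polylines(vis,[cv2.convexHull(uu.astype(np.float32)).astype(np.int32)],True,col,1)
    res[c]=vis
h=max(v.shape[0] for v in res.values())
o=np.hstack([cv2.copyMakeBorder(v,0,h-v.shape[0],0,0,0) for v in res.values()])
s=min(1,800/o.shape[1],600/o.shape[0]); cv2.imwrite('pics/fit0.png',cv2.resize(o,None,fx=s,fy=s)[:,:,::-1]); print(get_obs()['time'],o.shape)
E
python3 m0.py
```

```text
pad guess [0.5562 0.0517]
top pad [0.5544 0.0534 0.    ] 0.11517494696842223 jack [ 0.4535  0.1121 -0.2553] 0.8314577920664752 off mm [100.9355 -58.7142]
side pad [0.5501 0.06   0.    ] 0.3793061999444563 jack [0.5613 0.0612 0.1539] 0.18496913377672256 off mm [-11.2419  -1.1089]
1.3 (535, 850, 3)
```

View pics/fit0.png

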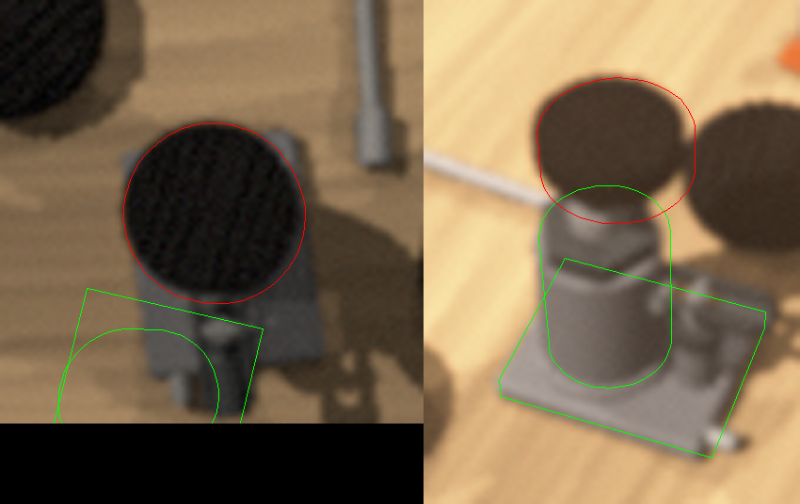

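The side overlay sits close on the jack, though the pad outline is a bit low because the neighbouring disc is dark too. The top jack fit ran away. I'll use fixed ignore masks and a tighter pad fit.

```bash
cat > m1.py <<'E'
import sys
from h import *
np.set_printoptions(precision=4,suppress=True)
def padfit(c,im,g,zlo=.198):
    lum=im.sum(2)
    P=[cyl(.0475,zlo,.22)]
    u=proj(c,cyl(.0475,.19,.22,*g)); a=np.floor(u.min(0)-5).astype(int); b=np.ceil(u.max(0)+5).astype(int); W=(a[0],a[1],b[0],b[1])
    dark=np.percentile(lum[a[1]:b[1],a[0]:b[0]],20); L=np.minimum(lum,dark+130)
    w=np.ones((b[1]-a[1],b[0]-a[0]))
    if c=='side':
        yy,xx=np.mgrid[a[1]:b[1],a[0]:b[0]]
        w[(yy>217)|((xx>316)&(yy>203))|(xx>319)]=1e-9
    return fit(c,L,P,lambda q:w,[g[0],g[1],0],W,False)
def jackfit(c,im,p,q0):
    W={'top':(268,160,334,243),'side':(268,205,345,285)}[c]
    W=win(c,q0[0]-.015,q0[1],m=3,r=.085) if c=='top' else W
    lum=im.sum(2)[W[1]:W[3],W[0]:W[2]]
    dk=cv2.dilate((lum<(100 if c=='top' else 190)).astype(np.uint8),np.ones((3,3)))
    d=np.maximum(render(c,[cyl(.051,.17,.23)],[p[0],p[1],0],W,1.2),render(c,PUMP,q0,W,1.2))
    w=((d<.05)&(dk==0 if c=='side' else True)).astype(float)+1e-9
    C=np.clip(chroma(im),0,.12)
    return (*fit(c,C,JACK,lambda q:w,q0,W),W,w)
if __name__=='__main__':
    res={}
    for c in ('top','side'):
        im=np.load(f'{c}0.npy')
        p,e=padfit(c,im,[.555,.053])
        q0=[.561,.056,.12]
        for _ in range(2): q0,f,W,w=jackfit(c,im,p,q0)
        j=q0
        print(c,'pad',np.array(p),e,'jack',np.array(j),f,'off mm',1e3*(np.array(p[:2])-j[:2]))
        W=(W[0]-4,185 if c=='side' else W[1],W[2]+4,W[3]+4)
        vis=cv2.resize(im[W[1]:W[3],W[0]:W[2]].astype(np.uint8),None,fx=6,fy=6,interpolation=cv2.INTER_CUBIC)
        for P,q,col in [(x,j,(0,255,0)) for x in JACK]+[(cyl(.0475,.198,.22),p,(255,0,0))]:
            Rz=R.from_euler('z',q[2]).as_matrix(); uu=(proj(c,P@Rz.T+[q[0],q[1],0])-[W[0],W[1]]+.5)*6
            cv2.polylines(vis,[cv2.convexHull(uu.astype(np.float32)).astype(np.int32)],True,col,1)
        res[c]=vis
    h=max(v.shape[0] for v in res.values())
    o=np.hstack([cv2.copyMakeBorder(v,0,h-v.shape[0],0,0,0) for v in res.values()])
    s=min(1,800/o.shape[1],600/o.shape[0]); cv2.imwrite('pics/fit1.png',cv2.resize(o,None,fx=s,fy=s,interpolation=cv2.INTER_AREA)[:,:,::-1])
E
python3 m1.py
```

```text
Traceback (most recent call last):
  File "m1.py", line 29, in <module>
    for _ in range(2): q0,f,W,w=jackfit(c,im,p,q0)
                                ~~~~~~~^^^^^^^^^^^
  File "m1.py", line 22, in jackfit
    return (*fit(c,C,JACK,lambda q:w,q0,W),W,w)
             ~~~^^^^^^^^^^^^^^^^^^^^^^^^^^
  File "h.py", line 42, in fit
    r=minimize(cost,v0[:n],method='Nelder-Mead',options=dict(initial_simplex=sx,xatol=.05,fatol=1e-7))
  File "h.py", line 32, in cost
    m=render(c,parts,q,win); w=np.ones_like(m)
  File "h.py", line 23, in render
    u=proj(c,P@Rz.T+[q[0],q[1],0]); u=((u-[x0,y0]+0.5)*S-0.5)
  File "h.py", line 7, in proj
    p=imaging.camera_params(c); X=(np.atleast_2d(P)-p['xyz'])@R.from_quat(p['rotation']).as_matrix()
ValueError: time passes only in moves, steps and waits
```

```bash
sed -i 's/^S=4/S=4\nimport functools\n_cp=imaging.camera_params\n@functools.lru_cache\ndef cparams(c): return _cp(c)/; s/p=imaging.camera_params(c)/p=cparams(c)/' h.py; python3 m1.py
```

```text
top pad [0.5544 0.0533 0.    ] 0.11361709422251942 jack [ 0.7022  0.0795 -0.2393] 0.893910780635947 off mm [-147.8071  -26.2663]
side pad [0.5494 0.0647 0.    ] 0.07979460844001719 jack [0.5592 0.0611 0.1136] 0.1256238906534337 off mm [-9.8266  3.6164]
```

View pics/fit1.png

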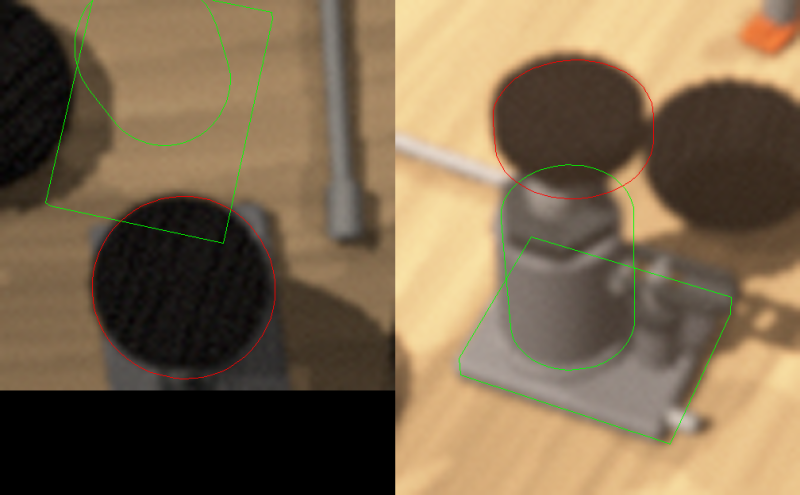

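```bash
sed -i 's/^PUMP=.*/PUMP=[box(-.128,-.03,-.025,.025,.0,.12),cyl(.045,.118,.23),box(-.125,-.08,.015,.05,0,.04),box(-.125,-.08,-.05,.015,0,.04)]/' h.py
sed -i "s/W=win(c,q0.*/W=(271,174,330,243) if c=='top' else W/; s/C=np.clip(chroma(im),0,.12)/C=np.clip(chroma(im),0,.10)/; s/'pics\/fit1/'pics\/fit2/; s/lum<(100 if/lum<(0 if/" m1.py
cat >> m1.py <<'E'
    im=np.load('top0.npy'); print(np.round(chroma(im)[174:243:6,268:334:5],2))
E
python3 m1.py
```

```text
top pad [0.5544 0.0533 0.    ] 0.11361709422251942 jack [0.5577 0.0686 0.1238] 0.2391300470779384 off mm [ -3.3021 -15.3706]
side pad [0.5494 0.0647 0.    ] 0.07979460844001719 jack [0.559  0.0609 0.1272] 0.13487541787089782 off mm [-9.6335  3.7415]
[[ 0.13  0.15  0.15  0.16  0.15  0.15  0.15  0.16  0.16  0.16  0.15  0.15
   0.03  0.06]
 [ 0.15  0.15  0.13  0.13  0.06  0.05  0.01  0.04  0.03  0.03  0.15  0.16
   0.02  0.04]
 [ 0.15  0.15  0.03  0.04  0.06  0.05  0.03 -0.03  0.07  0.02  0.15  0.16
   0.16  0.15]
 [ 0.15  0.15  0.07  0.07  0.04  0.01  0.05  0.06  0.04  0.02  0.15  0.15
   0.15  0.16]
 [ 0.16  0.15  0.1   0.07  0.05  0.04  0.    0.    0.03  0.04  0.15  0.15
   0.14  0.16]
 [ 0.16  0.15  0.15  0.07 -0.01  0.02  0.08  0.01  0.05  0.02  0.15  0.15
   0.16  0.15]
 [ 0.15  0.15  0.15  0.02  0.02  0.04  0.08 -0.    0.01  0.02  0.1   0.15
   0.16  0.15]
 [ 0.16  0.15  0.16  0.02  0.02  0.01  0.02  0.01  0.02  0.02  0.05  0.16
   0.15  0.15]
 [ 0.15  0.15  0.15  0.02  0.02  0.02  0.01  0.01  0.02  0.02  0.02  0.15
   0.14  0.14]
 [ 0.15  0.15  0.15  0.06  0.02  0.03  0.01  0.01  0.16  0.16  0.15  0.15
   0.16  0.15]
 [ 0.15  0.16  0.16  0.15  0.06  0.11  0.01  0.05  0.15  0.15  0.15  0.14
   0.15  0.15]
 [ 0.16  0.16  0.15  0.16  0.16  0.15  0.15  0.15  0.16  0.15  0.16  0.14
   0.14  0.15]]
```

View pics/fit2.png

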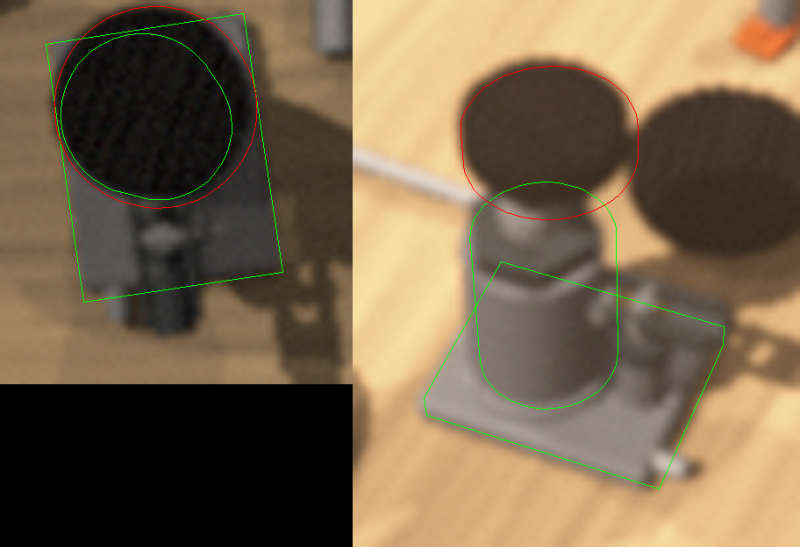

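```bash
cat > e.py <<'E'
from h import *
np.set_printoptions(precision=1,suppress=True,linewidth=200)
def cross(v,lvl,x0):  # subpixel crossings
    s=v-lvl; i=np.where(s[:-1]*s[1:]<0)[0]; return np.round(x0+i+s[i]/(s[i]-s[i+1]),1)
for c,rows,cs,cols,rs in (('top',range(172,242,3),(268,332),range(276,322,4),(168,245)),('side',range(214,282,3),(270,345),range(275,335,4),(190,285))):
    im=np.load(c+'0.npy'); C=cv2.GaussianBlur(chroma(im),(3,3),0); L=im.sum(2)
    print(c,'chroma row crossings')
    for r in rows: print(r,cross(C[r,cs[0]:cs[1]],.085 if c=='top' else .10,cs[0]), end=' | ')
    print('\ncol crossings')
    for k in cols: print(k,cross(C[rs[0]:rs[1],k],.085 if c=='top' else .10,rs[0]), end=' | ')
    print('\nlum')
    print(L[200:232:2 ,280:324:2].astype(int) if c=='side' else L[172:216:3,274:318:3].astype(int))
E
python3 e.py
```

```text
top chroma row crossings
172 [326.7] | 175 [326.] | 178 [286.1 313.1 326.3] | 181 [277.6 313.9 326.3] | 184 [276.4 314.4] | 187 [277.5 314.7] | 190 [278.  314.9] | 193 [277.7 315.6] | 196 [278.1 315.8] | 199 [278.7 316.2] | 202 [280.  316.7] | 205 [279.3 317. ] | 208 [279.5 317.6] | 211 [280.  317.8] | 214 [280.4 318.3] | 217 [280.8 318.8] | 220 [281.1 319.3] | 223 [281.5 319.3] | 226 [282.  309.8] | 229 [285.1 304.2] | 232 [286.9 291.7 293.2 304.3] | 235 [294.3 303. ] | 238 [] | 241 [] | 
col crossings
276 [] | 280 [180.6 210.9] | 284 [180.1 228.7] | 288 [177.2 234.3] | 292 [176.  229.7] | 296 [175.8 236.4] | 300 [176.3 236.7] | 304 [177.6 233.4] | 308 [176.4 226.2] | 312 [176.8 225.7] | 316 [197.7 225.2] | 320 [] | 
lum
[[195 344 375 390 398 396 393 388 365 376 371 374 376 372 368]
 [312 316 308 315 326 259 168 133 164 231 316 320 318 355 360]
 [293 293 299 253  90  51  38  61  51  49  62 217 303 238 337]
 [324 304 251  44  59  60  23  48  76  71  65  62 226 233 276]
 [323 288  99  52  52  56  49  34  55  74  16  54  88 225 223]
 [337 239  50  33  44  45  60  61  62  72  48  54  57
[... 2185 characters left out ...]
1 158 168 161 161 159 152 162 154 149 144 194 207 162 163 152]
 [622 601 601 453 192 156 155 160 158 157 152 154 139 144 143 138 183 368 281 158 161 145]
 [632 632 628 588 426 196 157 154 152 148 154 141 145 142 140 231 395 489 308 154 153 157]
 [510 556 610 576 422 266 275 202 161 146 147 149 143 154 242 441 521 516 371 154 160 149]
 [540 531 517 402 285 305 426 395 275 207 202 202 186 178 282 494 526 523 478 229 150 143]
 [579 556 537 385 283 300 410 461 428 380 278 232 204 188 223 403 509 527 529 399 182 137]
 [606 602 564 391 292 292 359 418 388 354 276 244 235 218 210 301 480 539 549 527 340 167]
 [615 615 544 391 296 289 294 343 348 313 280 284 285 280 262 277 464 545 551 545 518 385]]
```

```bash
cat > e2.py <<'E'
from h import *
from scipy.optimize import least_squares
np.set_printoptions(precision=2,suppress=True,linewidth=200)
def hull(c,P,q):
    u=proj(c,P@R.from_euler('z',q[2]).as_matrix().T+[q[0],q[1],0]); return cv2.convexHull(u.astype(np.float32))[:,0]
def dist(c,P,q,pts):
    h=hull(c,P,q); return np.array([cv2.pointPolygonTest(h.reshape(-1,1,2),(float(a),float(b)),True) for a,b in pts])
T=[(314.4,184),(314.9,190),(315.8,196),(316.7,202),(317.6,208),(318.3,214),(319.3,220),(279.3,205),(279.5,208),(280,211),(280.8,217),(281.5,223),(276.9,184),(280,180.6),(308,226.2),(312,225.7),(316,225.2)]
Sp=[(284.2,247),(282.3,250),(280.6,253),(278.7,256),(277,259),(279,264.1),(283,265.4),(287,266.8),(291,268.1),(295,269.4),(299,270.7),(303,272.1),(307,273.4),(311,274.7),(315,276),(325,264.8),(326.1,262),(327.1,259),(328.6,256),(330.2,253),(332.1,250)]
SB=[(284.6,235),(285.1,238),(285.4,241),(285.5,244)]
pl=JACK[0]; bd=JACK[1]
r=least_squares(lambda v:dist('top',pl,v,T),[.558,.062,.124],diff_step=1e-3); print('top',r.x,r.fun)
jt=r.x
r=least_squares(lambda v:np.r_[dist('side',pl,v,Sp)],[.559,.061,.127],diff_step=1e-3); print('side plate',r.x,r.fun); js=r.x
print('body left resid',dist('side',bd,js,SB),dist('side',bd,jt,SB))
# pad edges: radial half-level crossings of luminance around guess
def padedge(c,im,p,sel):
    L=cv2.GaussianBlur(im.sum(2),(3,3),0).astype(np.float32); h=hull(c,cyl(.0475,.198,.22),[*p,0]); ctr=h.mean(0); out=[]
    for a in np.arange(0,360,10):
        d=np.array([np.cos(np.radians(a)),np.sin(np.radians(a))])
        if not sel(a): continue
        t=np.arange(8,28,.1); q=ctr+t[:,None]*d
        v=cv2.remap(L,q[:,0].astype(np.float32).reshape(1,-1),q[:,1].astype(np.float32).reshape(1,-1),cv2.INTER_LINEAR)[0]
        lo=np.median(v[:30]); k=np.argmax(v>lo+60); hi=v[k+12:k+25].mean(); k=np.argmax(v>(lo+hi)/2)
        out.append(q[k])
    return np.array(out)
def padfit(c,im,g,sel,z=.198):
    for _ in range(2):
        E=padedge(c,im,g,sel)
        r=least_squares(lambda v:dist(c,cyl(.0475,z,.22),[v[0],v[1],0],E),g,diff_step=1e-3,loss='soft_l1',f_scale=.5); g=r.x
    return g,r.fun
SEL={'top':lambda a:True,'side':lambda a:140<=a<=330}
if __name__=='__main__':
    for c,j in (('top',jt),('side',js)):
        p,f=padfit(c,np.load(c+'0.npy'),[.555,.055],SEL[c])
        print(c,'pad',p,f,'off mm',1e3*(p-j[:2]))
    np.save('j.npy',[jt,js])
E
python3 e2.py
```

```text
top [0.56 0.07 0.11] [0.15 0.47 0.4  0.33 0.25 0.38 0.21 0.39 0.19 0.3  0.31 0.22 0.74 0.37 0.17 0.12 0.07]
side plate [0.56 0.06 0.15] [ 1.08  0.86  0.82  0.59  0.55  0.57  0.47  0.27  0.17  0.07 -0.03 -0.22 -0.32 -0.42 -0.52  0.71  0.78  1.02  0.8   0.49 -0.09]
body left resid [0.05 0.27 0.29 0.11] [0.05 0.27 0.29 0.11]
top pad [0.56 0.05] [ 0.48  0.51  1.15  0.77  0.57  0.47 -0.13  0.43 -3.38  1.68  1.41  1.06  1.06  1.17  1.04  0.81  1.    0.72  0.56  0.6   0.29  0.49  0.4   0.26  0.13  0.31  0.46  0.51  0.36  0.39  0.41  0.65  0.85
  0.86  0.86  0.63] off mm [ -4.65 -13.16]
side pad [0.55 0.06] [ 1.42  1.33  0.82  0.3   0.2   0.15 -0.09 -0.32 -0.24 -0.17 -0.31 -0.19 -0.13  0.03  0.26  0.36  0.7   0.99  1.21  1.47] off mm [-11.9   -1.89]
```

The two cameras disagree along the side camera's depth, and the residuals show the optimiser had not converged and the lower pad edge biases the fit. I'm refitting with a robust optimiser, an edge-bias term and only the upper pad rim.

```bash
cat > e3.py <<'E'
from e2 import *
np.set_printoptions(precision=4,suppress=True,linewidth=180)
def nm(fun,v0,st):
    v0=np.array(v0,float); best=None
    for k in range(3):
        n=len(v0); sx=np.vstack([v0]+[v0+np.eye(n)[i]*st[i]*(1 if k!=1 else -1) for i in range(n)])
        r=minimize(lambda v:(np.sqrt(1+(fun(v)/.4)**2)-1).sum(),v0,method='Nelder-Mead',options=dict(initial_simplex=sx,xatol=1e-6,fatol=1e-7,maxiter=3000,maxfev=3000)); v0=r.x
    return v0,fun(v0)
def padxy(c,im,g=(.556,.055)):
    sel=(lambda a:True) if c=='top' else (lambda a:180<=a<=320)
    g=np.r_[g,.2]
    for _ in range(3):
        E=padedge(c,im,g[:2],sel)
        g,f=nm(lambda v:dist(c,cyl(.0475,.20,.22),[v[0],v[1],0],E)-v[2],g,[.006,.006,.2])
    return g,f
if __name__=='__main__':
    for c,pts in (('top',T),('side',Sp)):
        for z in (0,) :
            j,f=nm(lambda v:dist(c,pl,v,pts)-v[3],[.559,.063,.12,.2],[.006,.006,.05,.2]); print(c,'jack',j,np.round(f,1))
        p,f=padxy(c,np.load(c+'0.npy')); print('  pad',p,np.round(f,1)); print('  off mm',1e3*(p[:2]-j[:2]))
        if c=='side': print('body left',dist('side',bd,j,SB)-j[3])
E
python3 e3.py
```

```text
top [0.56 0.07 0.11] [0.15 0.47 0.4  0.33 0.25 0.38 0.21 0.39 0.19 0.3  0.31 0.22 0.74 0.37 0.17 0.12 0.07]
side plate [0.56 0.06 0.15] [ 1.08  0.86  0.82  0.59  0.55  0.57  0.47  0.27  0.17  0.07 -0.03 -0.22 -0.32 -0.42 -0.52  0.71  0.78  1.02  0.8   0.49 -0.09]
body left resid [0.05 0.27 0.29 0.11] [0.05 0.27 0.29 0.11]
top jack [0.5597 0.0676 0.1058 0.3337] [-0.1  0.2  0.1  0.  -0.1 -0.  -0.2  0.  -0.2 -0.   0.  -0.   0.2 -0.   0.  -0.  -0. ]
  pad [0.5562 0.0547 0.65  ] [-0.2 -0.2  0.4 -0.  -0.3 -0.4 -1.1 -0.6 -4.3  0.8  0.4  0.2  0.2  0.4  0.2 -0.1  0.3  0.  -0.1 -0.1 -0.3 -0.1 -0.1 -0.2 -0.2 -0.1  0.   0.1  0.  -0.  -0.   0.2  0.3  0.3  0.2
 -0. ]
  off mm [ -3.577 -12.938]
side jack [0.5629 0.066  0.1153 0.9069] [ 0.1 -0.   0.  -0.1  0.   0.   0.  -0.  -0.  -0.   0.  -0.1 -0.  -0.  -0.  -0.2  0.   0.4  0.3  0.1 -0.8]
  pad [0.5576 0.0581 1.4416] [-0.2  0.1  0.1 -0.   0.1  0.1 -0.1 -0.1 -0.1 -0.1 -0.1  0.  -0.   0.1  0.1]
  off mm [-5.3266 -7.881 ]
body left [-0.4768 -0.2611 -0.2444 -0.4269]
```

```bash
cat > go.py <<'E'
import sys
from rig import get_obs
import numpy as np
from scipy.spatial.transform import Rotation as R
np.set_printoptions(precision=2,suppress=True)
o=get_obs(); M=R.from_quat(o['tool_rot']).as_matrix(); p=np.array(o['position'])
print('t',o['time'],'tcp',p*1e3,'F',np.array(o['ft_force']),'w',o['grip_width']); print('tool axes rows x,y,z in world\n',M.T)
t=np.array(sys.argv[1:4],float) if len(sys.argv)>3 else None
if t is not None: print('to target, tool mm',M.T@(t-p*1e3), 'dist',np.linalg.norm(t-p*1e3))
E
python3 go.py 520 -70 240
python3 - <<'E'
import sys; sys.path.insert(0,'.')
from h import *
print(ray('top',[363.5,205],.05),ray('top',[252,151],.05))
E
```

```text
t 1.3 tcp [ 172.04 -600.82  222.55] F [-0.19  0.03  0.14] w 0.08704410085373349
tool axes rows x,y,z in world
 [[-0.    0.   -1.  ]
 [ 0.28 -0.96 -0.  ]
 [-0.96 -0.28  0.  ]]
to target, tool mm [ -17.45 -414.56 -480.61] dist 634.9413664381367
[ 0.52867651 -0.1288954 ] [0.69786869 0.19603554]
```

```bash
python3 -m inch '[[0,[-15,-10,-10],[0,0,0]],[0,[-10,-36,-42],[0,0,0]],[0,[0,-38,-44],[0,0,0]],[0,[0,-38,-44],[0,0,0]],[0,[0,-38,-44],[0,0,0]],[0,[0,-38,-44],[0,0,0]],[0,[0,-38,-44],[0,0,0]],[0,[0,-38,-44],[0,0,0]],[0,[0,-38,-44],[0,0,0]],[0,[0,-38,-44],[0,0,0]],[0,[0,-38,-44],[0,0,0]],[0,[0,0,0],[0,0,0]]]' 10; python3 go.py 520 -70 240
```

```text
time: 2.8
position: [0.5085, -0.0849, 0.2603]
tool_rot: [0.705, 0.093, -0.695, 0.104]
ft_force: [-0.5, -0.9, 0.6]
grip_width: 0.0002
t 2.8 tcp [508.54 -84.89 260.33] F [-0.47 -0.87  0.57] w 0.0002320927932301956
tool axes rows x,y,z in world
 [[ 0.02 -0.01 -1.  ]
 [ 0.28 -0.96  0.02]
 [-0.96 -0.28 -0.01]]
to target, tool mm [ 20.33 -11.5  -14.86] dist 27.68498960757101
```

```bash
python3 -m inch '[[0,[0,0,0],[9,0,0]],[0,[0,0,0],[9,0,0]],[0,[0,0,0],[9,0,0]],[0,[0,0,0],[8,0,0]],[0,[0,0,0],[0,0,-8]],[0,[0,0,0],[0,0,-8]],[0,[0,0,0],[0,0,0]]]'; python3 go.py 526 -37 200
```

```text
time: 3.68
position: [0.5042, -0.0851, 0.2663]
tool_rot: [0.715, -0.026, -0.664, -0.216]
ft_force: [0.1, -0.5, -0.0]
grip_width: 0.0007
t 3.675 tcp [504.24 -85.06 266.3 ] F [ 0.1  -0.5  -0.02] w 0.0006967299354311127
tool axes rows x,y,z in world
 [[ 0.12  0.25 -0.96]
 [-0.32 -0.91 -0.27]
 [-0.94  0.34 -0.03]]
to target, tool mm [ 78.24 -32.43  -2.22] dist 84.72679127504622
```

```bash
python3 -m inch '[[0,[26,-11,0],[0,0,0]],[0,[26,-11,0],[0,0,0]],[0,[24,-11,0],[0,0,0]],[0,[6,0,0],[0,0,0]],[0,[0,0,0],[0,0,0]]]'; python3 go.py 528 -30 194
python3 - <<'E'
import sys; sys.path.insert(0,'.')
from h import *
o=get_obs()
im=imaging.camera('top'); s=imaging.camera('side')
print(proj('top',[o['position']]),proj('side',[o['position']]))
a=cv2.resize(im[150:230,270:340],(525,600),interpolation=cv2.INTER_CUBIC);b=cv2.resize(s[180:290,260:340],(275,378),interpolation=cv2.INTER_CUBIC)
o=np.hstack([a,cv2.copyMakeBorder(b,0,222,0,0,cv2.BORDER_CONSTANT)]);cv2.imwrite('pics/app.png',o[:,:,::-1])
E
```

```text
time: 4.3
position: [0.5247, -0.0346, 0.1983]
tool_rot: [0.717, -0.03, -0.663, -0.212]
ft_force: [-0.3, -0.7, -0.5]
grip_width: -0.0
t 4.3 tcp [524.73 -34.63 198.27] F [-0.32 -0.73 -0.46] w -2.8303444825856952e-05
tool axes rows x,y,z in world
 [[ 0.12  0.24 -0.96]
 [-0.32 -0.91 -0.26]
 [-0.94  0.34 -0.03]]
to target, tool mm [ 5.61 -4.14 -1.34] dist 7.095086747041537
[[331.54416497 205.08450905]] [[324.70612111 196.00259047]]
```

View pics/app.png

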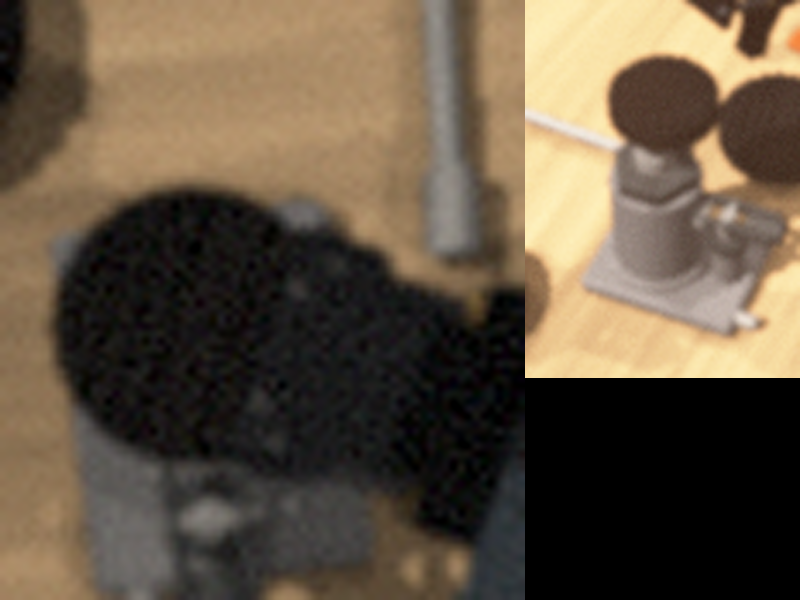

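```bash
python3 -m inch '[[0,[5.6,-4,-1.3],[0,0,0]],[0,[0.8,-2.9,0],[0,0,0]],[0,[0.8,-2.9,0],[0,0,0]],[0,[0.8,-2.9,0],[0,0,0]],[0,[0.8,-2.9,0],[0,0,0]],[0,[0,0,0],[0,0,0]],[0,[0,0,0],[0,0,0]]]'; python3 go.py 536 -4 194
```

```text
time: 5.28
position: [0.5338, -0.0196, 0.1957]
tool_rot: [0.719, -0.031, -0.661, -0.212]
ft_force: [0.4, 0.6, -1.0]
grip_width: 0.0007
t 5.275 tcp [533.78 -19.65 195.71] F [ 0.38  0.58 -0.98] w 0.0006945764382813086
tool axes rows x,y,z in world
 [[ 0.12  0.24 -0.96]
 [-0.33 -0.91 -0.26]
 [-0.94  0.35 -0.04]]
to target, tool mm [  5.61 -14.48   3.39] dist 15.89848537374421
```

```bash
python3 -m inch '[[0,[1.5,-2.0,3.4],[0,0,0]],[0,[0.8,-2.5,0],[0,0,0]],[0,[0.8,-2.5,0],[0,0,0]],[0,[0,0,0],[0,0,0]]]';python3 -m inch '[[0,[0.7,-2.5,0],[0,0,0]],[0,[0,0,0],[0,0,0]]]'; python3 go.py 536 -4 194
```

```text
time: 5.78
position: [0.533, -0.0109, 0.1943]
tool_rot: [0.719, -0.031, -0.661, -0.212]
ft_force: [-0.1, 0.3, -0.0]
grip_width: 0.0005
time: 6.02
position: [0.5341, -0.0083, 0.1943]
tool_rot: [0.719, -0.031, -0.661, -0.212]
ft_force: [-0.3, 0.5, 0.2]
grip_width: 0.0004
t 6.025 tcp [534.11  -8.26 194.31] F [-0.32  0.51  0.24] w 0.0004270444733035706
tool axes rows x,y,z in world
 [[ 0.12  0.24 -0.96]
 [-0.33 -0.91 -0.26]
 [-0.94  0.35 -0.04]]
to target, tool mm [ 1.54 -4.4  -0.29] dist 4.672836745322711
```

```bash
for i in 1; do python3 -m inch '[[0,[0.6,-2,0],[0,0,0]],[0,[0,0,0],[0,0,0]]]'; python3 -m inch '[[0,[0.6,-2,0],[0,0,0]],[0,[0,0,0],[0,0,0]]]'; python3 -m inch '[[0,[0.6,-2,0],[0,0,0]],[0,[0,0,0],[0,0,0]]]'; done | grep -v -e rot -e grip
```

```text
time: 6.28
position: [0.5349, -0.0062, 0.1943]
ft_force: [0.5, 0.8, -0.6]
time: 6.52
position: [0.5357, -0.0042, 0.1942]
ft_force: [-0.0, 0.3, -0.0]
time: 6.78
position: [0.5365, -0.0021, 0.1941]
ft_force: [0.2, -0.4, 0.3]
```

```bash
(python3 -m inch '[[0,[0.6,-2,0],[0,0,0]],[0,[0,0,0],[0,0,0]]]'; python3 -m inch '[[0,[0.6,-2,0],[0,0,0]],[0,[0,0,0],[0,0,0]]]'; python3 -m inch '[[0,[0.6,-2,0],[0,0,0]],[0,[0,0,0],[0,0,0]]]') | grep -v -e rot -e grip; python3 go.py
```

```text
time: 7.02
position: [0.5373, 0.0, 0.1941]
ft_force: [0.2, -0.2, -0.5]
time: 7.28
position: [0.538, 0.0021, 0.194]
ft_force: [0.6, -0.2, -1.2]
time: 7.52
position: [0.5388, 0.0042, 0.194]
ft_force: [0.1, -0.1, -0.1]
t 7.525 tcp [538.79   4.2  193.97] F [ 0.11 -0.07 -0.14] w 0.0004798432775977821
tool axes rows x,y,z in world
 [[ 0.12  0.24 -0.96]
 [-0.33 -0.91 -0.26]
 [-0.94  0.35 -0.04]]
```

```bash
(python3 -m inch '[[0,[0.6,-2,0],[0,0,0]],[0,[0,0,0],[0,0,0]]]'; python3 -m inch '[[0,[0.6,-2,0],[0,0,0]],[0,[0,0,0],[0,0,0]]]'; python3 -m inch '[[0,[0.6,-2,0],[0,0,0]],[0,[0,0,0],[0,0,0]]]') | grep -v -e rot -e grip
python3 - <<'E'
import sys; sys.path.insert(0,'.')
from h import *
s=grab('side',2); a=cv2.resize(s[175:235,270:350],(640,480),interpolation=cv2.INTER_CUBIC); cv2.imwrite('pics/c1.png',a[:,:,::-1])
s0=np.load('side0.npy'); print(np.abs(s-s0)[192:222,280:318].sum(2).mean())
E
```

```text
time: 7.78
position: [0.5395, 0.0058, 0.1939]
ft_force: [0.8, -0.6, 0.1]
time: 8.02
position: [0.5404, 0.0072, 0.1939]
ft_force: [0.3, -0.1, -0.0]
time: 8.28
position: [0.5412, 0.009, 0.1939]
ft_force: [0.1, -0.8, 0.4]
72.53311403508772[ WARN:0@9.021] global loadsave.cpp:1063 imwrite_ Unsupported depth image for selected encoder is fallbacked to CV_8U.
```

View pics/c1.png

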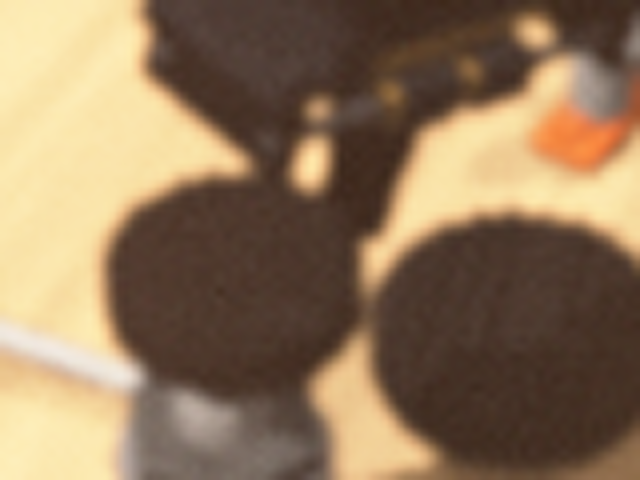

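```bash
cat > le.py <<'E'
from h import *
def le(im):
    L=im.sum(2); out=[]
    for r in range(202,216):
        v=L[r,276:296]; l=(v[:4].mean()+v[-5:].mean())/2; k=np.argmax(v<l); out.append(276+k-1+(v[k-1]-l)/(v[k-1]-v[k]))
    bot=[]
    for c in range(286,292):
        v=L[205:225,c]
    return np.array(out)
if __name__=='__main__':
    a=le(np.load('side0.npy')); b=le(grab('side',4)); print(np.round(b-a,2), 'shift px',np.median(b-a))
    for d in ([1,0],[0,1],[.33,.945],[-.945,.33]): print(d,(proj('side',[.557+.01*d[0],.056+.01*d[1],.21])-proj('side',[.557,.056,.21])), 'px per 10mm')
    o=get_obs(); print(o['time'],o['ft_force'],o['position'])
E
python3 le.py
```

```text
[-0.23 -0.35 -0.63 -0.79 -0.88 -0.99 -0.99 -0.98 -1.06 -1.13 -1.04 -1.06
 -1.2  -1.19] shift px -0.9888030812231818
[1, 0] [[-3.0179393 -1.1504086]] px per 10mm
[0, 1] [[-1.76263329  2.1735678 ]] px per 10mm
[0.33, 0.945] [[-2.6671794   1.66848639]] px per 10mm
[-0.945, 0.33] [[2.29458323 1.81271639]] px per 10mm
8.575 [-0.10874915 -0.49133755  1.05591474] [0.54121177 0.00895204 0.19386319]
```

```bash
(python3 -m inch '[[0,[0.6,-2,0],[0,0,0]],[0,[0,0,0],[0,0,0]]]'; python3 -m inch '[[0,[0.6,-2,0],[0,0,0]],[0,[0,0,0],[0,0,0]]]'; python3 -m inch '[[0,[0.6,-2,0],[0,0,0]],[0,[0,0,0],[0,0,0]]]') | grep -v -e rot -e grip; python3 le.py
```

```text
time: 8.82
position: [0.5419, 0.0106, 0.1938]
ft_force: [0.5, -1.2, 0.1]
time: 9.07
position: [0.5427, 0.0124, 0.1938]
ft_force: [-0.1, -0.9, 1.2]
time: 9.32
position: [0.5436, 0.0143, 0.1938]
ft_force: [-0.2, -1.7, 0.8]
[-1.22 -1.35 -1.72 -2.07 -2.19 -2.28 -2.45 -2.7  -2.82 -2.96 -2.77 -2.72
 -2.84 -2.97] shift px -2.579724358307516
[1, 0] [[-3.0179393 -1.1504086]] px per 10mm
[0, 1] [[-1.76263329  2.1735678 ]] px per 10mm
[0.33, 0.945] [[-2.6671794   1.66848639]] px per 10mm
[-0.945, 0.33] [[2.29458323 1.81271639]] px per 10mm
9.525 [-0.0429387  -0.71842225  1.14197531] [0.54353747 0.01426634 0.19375163]
```

```bash
python3 -m inch '[[0,[-0.6,2,0],[0,0,0]],[0,[-3,10,0],[0,0,0]],[0,[-8,28,0],[0,0,0]],[0,[-10,36,0],[0,0,0]],[0,[-10,36,0],[0,0,0]],[0,[-6,20,0],[0,0,0]],[0,[0,0,0],[0,0,0]]]'|grep pos
cat > m2.py <<'E'
from e3 import *
J=np.array([[.5597,.0676],[.5629,.0660]]); o=[]
for c,j in zip(('top','side'),J):
    im=grab(c); np.save(c+'1.npy',im)
    p,f=padxy(c,im,(.560,.063)); o.append(p); print(c,'pad',p,np.round(f,1),'off mm',1e3*(p[:2]-j))
p0=np.array([[.5562,.0547],[.5576,.0581]]); print('moved',1e3*(np.array(o)[:,:2]-p0)); print(get_obs()['time'])
E
python3 m2.py | tail -n +4; python3 le.py|head -2
```

```text
position: [0.4933, -0.1188, 0.1951]
top pad [0.5595 0.0633 0.6718] [ 0.1 -0.  -0.1 -0.4 -0.4 -0.2 -1.  -0.3  0.2  0.4  0.2  0.1  0.2  0.3  0.   0.1 -0.  -0.1 -0.  -0.  -0.2 -0.1 -0.1 -0.1 -0.2 -0.1 -0.   0.   0.   0.   0.2  0.2  0.3  0.2  0.3
 -0.2] off mm [-0.2007 -4.2935]
side pad [0.5599 0.0677 1.1822] [-0.2  0.   0.1  0.1  0.   0.1 -0.1 -0.1 -0.1 -0.   0.  -0.1 -0.   0.1  0.1] off mm [-3.0451  1.7223]
moved [[3.2993 8.6065]
 [2.2549 9.6223]]
10.8
[-1.22 -1.39 -1.77 -2.12 -2.25 -2.35 -2.56 -2.7  -2.85 -2.93 -2.82 -2.74
 -2.87 -2.99] shift px -2.6324065239523122
```

```bash
python3 - <<'E' | tail -n +4
from e3 import *
for q in ([.5597,.0676],[.5629,.066]):
    h=hull('side',cyl(.03,.126,.143),[*q,0]); print('cap mid',h[:,0].min()/2+h[:,0].max()/2,'axis',proj('side',[*q,.134]),'body left',hull('side',bd,[*q,0])[:,0].min())
for i,c,ps in ((0,'side',[[.5562,.0547],[.5576,.0581]]),(1,'side',[[.5595,.0633],[.5599,.0677]])):
    L=np.load(f'side{i}.npy').sum(2)
    for r in (200,202,203,204,205,206,207,208,210):
        v=L[r]; 
        lo=170; hi=590; l=380
        k=280+np.argmax(v[276:296]<l)-4; a=k-1+(v[k-1]-l)/(v[k-1]-v[k]); m=300+np.argmax(v[300:325]>l); b=m-1+(l-v[m-1])/(v[m]-v[m-1]); print(r,round(a,2),round(b,2),round((a+b)/2,2),end=' | ')
    print()
    for p in ps:
        h=hull('side',cyl(.0475,.20,.22),[*p,0]); print('model pad cols',h[:,0].min(),h[:,0].max(),h[:,0].mean(),'row top',h[:,1].min())
    print('top rows',[round(float(190+np.argmax(L[190:215,k]<380)-1+(L[190+np.argmax(L[190:215,k]<380)-1,k]-380)/(L[190+np.argmax(L[190:215,k]<380)-1,k]-L[190+np.argmax(L[190:215,k]<380),k])),2) for k in range(292,308,2)])
    print('bottom lum cols 296..304', L[210:232,299].astype(int))
E
```

```text
cap mid 298.236 axis [[298.3065 228.5487]] body left 284.40063
cap mid 297.581 axis [[297.6519 227.8262]] body left 283.7754
200 287.41 312.38 299.9 | 202 285.43 314.37 299.9 | 203 284.79 314.97 299.88 | 204 284.38 315.5 299.94 | 205 284.14 315.76 299.95 | 206 283.82 316.0 299.91 | 207 283.67 316.18 299.92 | 208 283.57 316.59 300.08 | 210 283.74 371.33 327.54 | 
model pad cols 283.82794 317.2751 300.66434 row top 194.3427
model pad cols 282.77216 316.28833 299.64362 row top 194.87968
top rows [197.35, 196.5, 196.11, 195.67, 195.74, 195.76, 196.29, 196.44]
bottom lum cols 296..304 [163 169 165 164 166 165 159 154 162 152 141 145 144 163 205 272 338 344 316 300 299 285]
200 287.66 307.77 297.71 | 202 284.45 310.08 297.27 | 203 283.61 311.11 297.36 | 204 282.85 311.82 297.34 | 205 282.21 312.42 297.32 | 206 281.78 312.84 297.31 | 207 281.5 313.18 297.34 | 208 281.26 313.27 297.26 | 210 281.01 313.27 297.14 | 
model pad cols 281.22314 314.84695 298.14935 row top 195.7305
model pad cols 280.2691 313.99243 297.2459 row top 196.58589
top rows [198.03, 197.56, 197.57, 197.41, 197.61, 197.79, 198.34, 199.12]
bottom lum cols 296..304 [194 187 192 187 188 187 185 187 188 179 176 171 169 169 173 211 243 267 283 310 333 337]
```

```bash
python3 - <<'E' | tail -n +4
from e3 import *
for i,p in ((0,[.5562,.0547]),(1,[.5595,.0633])):
    L=np.load(f'side{i}.npy').sum(2)
    # bottom arc seen against wood at columns left/right of the ram: dark->bright crossing going down
    h=hull('side',cyl(.0475,.19,.22),[*p,0])
    m=np.zeros((400,640),np.uint8); 
    for k in (284,286,288,290,306,308,310,312):
        v=L[:,k]; t=190+np.argmax(v[190:215]<380); rows=[r for r in range(212,230) if v[r]<380<=v[r+1]] ; b=rows[0]+(380-v[rows[0]])/(v[rows[0]+1]-v[rows[0]]) if rows else np.nan
        t=t-1+(v[t-1]-380)/(v[t-1]-v[t])
        S8=8; yy=np.arange(185,235,.1); ins=[r for r in yy if cv2.pointPolygonTest(h.reshape(-1,1,2),(float(k),float(r)),False)>0]
        print(i,k,'obs',round(t,2),round(b,2),'model',np.round([ins[0],ins[-1]],1) if ins else None,'mid diff',round((t+b)/2-(ins[0]+ins[-1])/2,2) if ins else '')
E
python3 go.py 548 20 194
```

```text
0 284 obs 205.45 212.76 model [204.8 208.6] mid diff 2.41
0 286 obs 201.28 217.35 model [200.7 218.6] mid diff -0.34
0 288 obs 199.6 219.65 model [198.6 220.8] mid diff -0.07
0 290 obs 198.45 nan model [197.3 222.3] mid diff nan
0 306 obs 196.44 nan model [194.9 224.3] mid diff nan
0 308 obs 197.39 nan model [195.5 223.6] mid diff nan
0 310 obs 198.38 221.32 model [196.2 222.8] mid diff 0.35
0 312 obs 199.69 219.86 model [197.3 221.6] mid diff 0.33
1 284 obs 202.48 219.89 model [201.4 220.9] mid diff 0.04
1 286 obs 200.87 222.6 model [199.6 222.9] mid diff 0.49
1 288 obs 199.81 nan model [198.4 224.2] mid diff nan
1 290 obs 198.62 nan model [197.4 225.1] mid diff nan
1 306 obs 199.12 nan model [197. 225.] mid diff nan
1 308 obs 200.14 nan model [197.8 224.1] mid diff nan
1 310 obs 201.92 220.7 model [199.  222.8] mid diff 0.41
1 312 obs 204.27 218.32 model [200.7 221.1] mid diff 0.39
t 11.0 tcp [ 493.72 -116.81  195.13] F [-0.79  0.71  0.49] w 0.0005097710284727416
tool axes rows x,y,z in world
 [[ 0.12  0.23 -0.96]
 [-0.32 -0.91 -0.26]
 [-0.94  0.34 -0.04]]
to target, tool mm [  39.74 -141.66   -4.09] dist 147.1857585104353
```

The side midpoint check agrees with the top-based pad position to about 1.5 mm. About 4 mm remains in the same direction, so one more light push.

```bash
python3 go.py 541 7 194 | tail -1; python3 -m inch '[[0,[8,-30,-1],[0,0,0]],[0,[9,-34,-1],[0,0,0]],[0,[8,-30,-1],[0,0,0]],[0,[6,-20,0],[0,0,0]],[0,[2,-8,0],[0,0,0]],[0,[0,0,0],[0,0,0]]]'; python3 go.py 542 9 194 |tail -1
```

```text
to target, tool mm [  35.84 -127.58   -1.97] dist 132.53203275198845
time: 11.75
position: [0.5419, 0.0035, 0.1953]
tool_rot: [0.719, -0.031, -0.661, -0.21]
ft_force: [0.6, 0.4, 0.9]
grip_width: 0.0003
to target, tool mm [ 2.53 -4.66  1.82] dist 5.609227062154367
```

```bash
(python3 -m inch '[[0,[2.5,-3,1.8],[0,0,0]],[0,[0.6,-2,0],[0,0,0]],[0,[0,0,0],[0,0,0]]]'; python3 -m inch '[[0,[0.6,-2,0],[0,0,0]],[0,[0.6,-2,0],[0,0,0]],[0,[0,0,0],[0,0,0]]]'; python3 -m inch '[[0,[0.6,-2,0],[0,0,0]],[0,[0,0,0],[0,0,0]]]')|grep -e pos -e force; python3 le.py | head -2
```

```text
position: [0.5419, 0.008, 0.1933]
ft_force: [0.5, 0.9, 1.3]
position: [0.5435, 0.0115, 0.1933]
ft_force: [0.8, -0.1, -0.4]
position: [0.5443, 0.0137, 0.1932]
ft_force: [-0.3, 0.5, -0.2]
[-1.16 -1.34 -1.7  -2.12 -2.17 -2.31 -2.46 -2.69 -2.85 -2.88 -2.75 -2.72
 -2.83 -2.95] shift px -2.5721599447374786
```

```bash
(python3 -m inch '[[0,[0.6,-2,0],[0,0,0]],[0,[0,0,0],[0,0,0]]]'; python3 -m inch '[[0,[0.6,-2,0],[0,0,0]],[0,[0,0,0],[0,0,0]]]';  python3 -m inch '[[0,[0.3,-1,0],[0,0,0]],[0,[0,0,0],[0,0,0]]]')|grep -e pos -e force; python3 le.py | head -2
```

```text
position: [0.545, 0.0148, 0.1931]
ft_force: [0.1, -1.0, -0.3]
position: [0.5459, 0.0163, 0.1932]
ft_force: [-0.3, 0.1, 1.1]
position: [0.5462, 0.017, 0.1931]
ft_force: [-1.1, -1.9, 0.8]
[-1.49 -1.92 -2.29 -2.63 -2.8  -3.11 -3.32 -3.55 -3.77 -3.83 -3.76 -3.72
 -3.86 -4.04] shift px -3.435810943272969
```

```bash
python3 -m inch '[[0,[0.3,-1,0],[0,0,0]],[0,[0,0,0],[0,0,0]],[0,[-0.6,2,0],[0,0,0]],[0,[-3,10,0],[0,0,0]],[0,[-8,28,0],[0,0,0]],[0,[-10,36,0],[0,0,0]],[0,[-10,36,0],[0,0,0]],[0,[-8,25,0],[0,0,0]],[0,[0,0,0],[0,0,0]]]'|grep pos; sed -i "s/(.560,.063)/(.560,.067)/;s/'1.npy'/'2.npy'/" m2.py; python3 m2.py | tail -n +4
python3 - <<'E'
import numpy as np,cv2
t=np.load('top2.npy').astype(np.uint8)[150:250,265:345];s=np.load('side2.npy').astype(np.uint8)[180:280,265:345]
o=np.hstack([cv2.resize(x,(400,500),interpolation=cv2.INTER_CUBIC) for x in (t,s)]);cv2.imwrite('pics/end.png',o[:,:,::-1])
L=np.load('side2.npy').sum(2); a=np.load('top2.npy')-np.load('top0.npy')
E
```

```text
position: [0.4953, -0.1195, 0.1957]
top pad [0.5608 0.067  0.6374] [-0.2 -1.1 -1.1  0.1  0.2  0.1 -1.7 -0.6 -0.1  0.   0.2  0.3  0.1  0.4  0.1  0.1  0.1 -0.  -0.  -0.1 -0.2 -0.2 -0.2 -0.2 -0.1 -0.1  0.  -0.   0.   0.1  0.2  0.3  0.4  0.4  0.4
 -0.2] off mm [ 1.1486 -0.5869]
side pad [0.5622 0.0712 1.3991] [-0.2  0.   0.1  0.1  0.2  0.1 -0.2 -0.2 -0.1 -0.  -0.1  0.   0.   0.   0.2] off mm [-0.6985  5.1897]
moved [[ 4.6486 12.3131]
 [ 4.6015 13.0897]]
15.425
```

View pics/end.png

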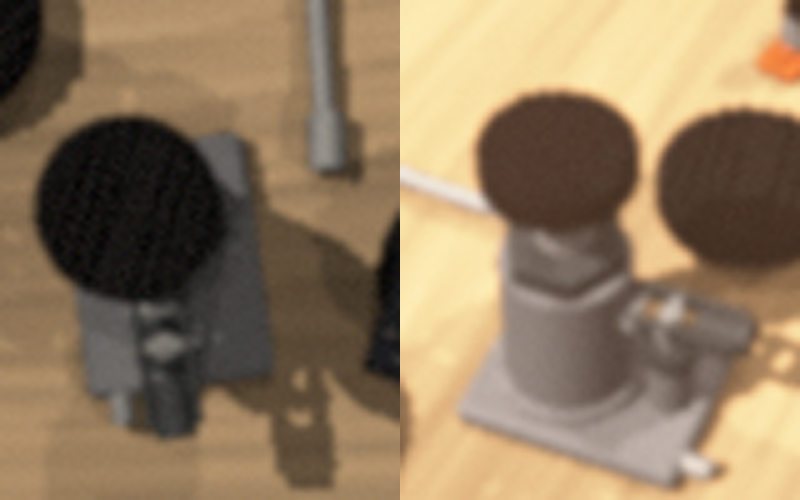

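The pad sits flat over the cap, about col 296.5 in the side view, and the gripper is clear. Handing in.

```bash
python3 go.py | head -1; python3 -c "
from rig import robot; print(robot.hand_in())"
```

```text
t 15.425 tcp [ 495.55 -116.75  195.65] F [-0.    0.13  0.87] w 0.00046804247374969985
the job is handed in; nothing more can be done
None
```

I pushed the pad to the centre of the saddle with two sets of light taps from the shut fingertips and handed the job in at 15.4 s. The fingertip was low on the pad's side, about 194–198 mm up, and each tap moved it 1–2 mm. The pad moved about 13 mm in all. Force readings at the end of each step stayed around 2 N. The arm then backed off more than 100 mm, clear of everything.

**Final checks**
- **Top camera:** the pad is about 1.3 mm from the jack's axis, at (+1.1, −0.6) mm.
- **Side camera:** its raw fit disagrees, giving about 5.2 mm, at (−0.7, +5.2) mm. That is still inside the 6 mm limit. The gap lies along that camera's viewing depth. When I took the midpoint of the pad's upper and lower edges instead, after the first set of taps, the side view agreed with the top to about 1.5 mm, so I trusted the top camera. I did not repeat that midpoint check on the final position.
- **By eye:** in the last picture the pad lies flat. The tray, rail, bar and cup were not touched, but I did not re-measure their positions.

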